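# Dispense one eraser and nudge it onto the round mat

### The job

Press the knob of the eraser dispenser all the way down once and let it spring back up, so that a single eraser comes out at the front. Then, without picking it up, nudge that eraser sideways along the table with the fingertips until it lies flat and wholly on the round felt mat (not the square one). The other erasers stay in the dispenser, and everything else on the table stays where it is.

Things in the scene. Friction and masses are not known exactly. Their poses are not given: they have to be found in the camera images.
- dispenser: Wooden eraser dispenser, fixed. Origin on the table under the middle of the magazine; z up, -x is the front, where erasers come out. Magazine 32 (x) by 60 (y) mm, 68 high, erasers stacked flat, long side along y; behind it (x 15 to 67 mm) the knob's housing, 60 wide, 52 high, with 4 mm foot flanges to y = +-43 mm. An ejected eraser lies on the bare table, its centre about 45 mm in front of the origin.
- plunger_top (a point): Centre of the flat top of the round plunger knob (34 mm across), 41 mm behind the dispenser's origin (its +x) and 98 mm above the table when up. It is pressed straight down.
- plunger (a joint): Travel of the plunger knob, m: 0 = up, 0.020 = fully down (hard stop). A spring returns it: 3 N at the top, 7 N at the bottom, plus 1 to 3 N while it ejects. It drives a pusher under the stack that shoves the lowest eraser out along the dispenser's -x, 2.25 times as far as the knob goes. When the knob is up again the stack drops by one; another press would eject another.
- eraser_0: The lowest eraser of the stack, which comes out first: a flat eraser in a card sleeve, 20 mm (its x) by 46 mm (its y) by 11 mm high, 20 g. Origin at the centre of its underside. At the start it lies on the table inside the magazine.
- eraser_1: Eraser number 2 from the bottom of the stack, the same kind; must stay in the magazine. Origin at the centre of its underside.
- eraser_2: Eraser number 3 from the bottom of the stack, the same kind; must stay in the magazine. Origin at the centre of its underside.
- eraser_3: Eraser number 4 from the bottom of the stack, the same kind; must stay in the magazine. Origin at the centre of its underside.
- round_mat: Round grey felt mat, 100 mm across, about 1 mm thin (an object slides onto it without a step), fixed to the table beside the outlet, on the left or on the right of it. Origin at its centre.
- square_mat: Square grey felt mat, 90 mm, equally thin and fixed, on the other side of the outlet; not the target. Origin at its centre.
- sharpener: Small wedge pencil sharpener, 15 x 25 x 17 mm, loose, on the table in front of the outlet. Not to be disturbed. Origin at the centre of its underside.
- wood_type: Wooden printing block, 40 x 27 x 27 mm, loose, behind the dispenser. Not to be disturbed. Origin at the centre of its underside.
- paint_tube: Paint tube, 36 x 127 x 23 mm, loose, behind the dispenser. Not to be disturbed. Origin at the centre of its underside.
Not all that is in view belongs to the job. Leave any blue or purple look-alike of the dispenser alone.

How it is judged:
On the way, in this order (a step that is already met when the one before it is completed fails the run):
1. the knob is pressed down (beyond 17 mm of 20 mm) (value of joint plunger above 0.017 m), for 0.05 s.
2. the knob is back up (within 3 mm) and one eraser is out in front of the magazine (value of joint plunger below 0.003 m and x of eraser_0 in the frame of dispenser below -0.026 m), for 0.1 s.
At the end, for the whole second after the job is handed in: The first eraser lies flat and at rest on the table, its centre within 34 mm of the centre of the round mat; the knob is up (within 3 mm); the other three erasers are still in the magazine (horizontal distance between eraser_0 and round_mat below 0.034 m and height (world z) of eraser_0 below 0.006 m and angle between eraser_0's own z axis and vertical below 0.15 rad and linear speed of eraser_0 below 0.01 m/s and value of joint plunger below 0.003 m and x of each of eraser_1, eraser_2, eraser_3 in the frame of dispenser above -0.011 m and horizontal distance between each of eraser_1, eraser_2, eraser_3 and dispenser below 0.02 m); the robot touches nothing.
It fails at once if the dispensed eraser is lifted (more than 20 mm off the table) (height (world z) of eraser_0 above 0.02 m).
It fails at once if a second eraser is ejected or taken out (distance of any of eraser_1, eraser_2, eraser_3 from where it was at the start of the episode above 0.022 m).
It fails at once if the sharpener, the printing block or the paint tube is shifted by more than 20 mm (distance of any of sharpener, wood_type, paint_tube from where it was at the start of the episode above 0.02 m).
It also fails if it takes over 42 s, if anything falls off the work surface, if the arm or the gripper's body presses on something with over 40 N, if the wrist force passes 120 N, or if a joint passes its speed limit or range.

### The arm

A 6-joint arm with a two-finger parallel gripper is mounted at the origin on a cart in front of the work surface, level with it; the furniture and walls round the work are solid. World frame = base frame: x ahead of the robot, y to its left, z up, the work surface at z = 0. Lengths are in m, angles in rad, forces in N, time in s.
With the tool pointing down it reaches from about 0.225 to 0.875 m from the base axis. Payload 3.4 kg.
Tool frame: the origin (TCP) lies at the very end of the fingers, on their centre line; the grasp point (between the pads) lies 19 mm behind it; z points along the fingers, y is the direction in which the jaws open and shut (so a half turn about z gives the same grasp; the last joint's range is limited). The gripper opens to 85 mm and grips with 20 to 120 N. Pads are 22 mm wide; open, the fingers measure 114 mm over their backs; the gripper's body (76 mm by 85 mm) begins 54 mm behind the grasp point. The pads swing forward as they close: fully open they stand 13 mm farther back than shut.
Start: joints at [-1.392, 0.276, 1.505, -0, 1.361, -0.121], TCP at [0.17, -0.549, 0.231] pointing down, gripper open.
Joint ranges: [-2.89, 2.89], [-0.75, 2.08], [0.22, 2.7], [-1.18, 4.32], [0.11, 2.71], [-2.7, 2.7]. Speed limits (rad/s): [2.57, 2.57, 3.14, 3.14, 3.14, 3.14].

### API

Orientations are given as a unit quaternion [w, x, y, z].
In Python, from rig import telemetry, optics, order gives the robot as it stands.
- The arm moves only by the shell command python3 -m creep 'ROWS' [FORCE]. ROWS is a JSON object of lists of equal length, an entry for each row: "slide": the shift along the world's x, y, z normalised to -1 to 1, where 1 is 0.15 m, a list of three; "twist": the turn, a rotation vector about the world's x, y, z normalised to -1 to 1, where 1 is 360 degrees, a list of three; "fingers": the gripper's target within -1 to 1 (fully open at 1, half-way at 0, shut at -1). A call has 1 to 20 rows; each row is the pose to reach, as a shift and turn from the pose commanded when the call began, turning the shorter way round; what a row does not reach only later rows make up. A row lasts 1/10 s, in which the tool goes at most 50 mm and 8.59 degrees, less where a joint would pass 70% of its speed; a pose out of reach is approached as far as the arm can. A call with a number of a shift or a turn outside -1 to 1 is refused whole. A call with a gripper value outside its range is refused whole. The fingers move at their own pace and stop on an object; FORCE is the grip in N (left out, the last holds). Time passes only in rows, so rows that repeat a pose let the fingers close. It gives the time, the measured TCP pose, the force and the opening at its end, in the units of the state.
- telemetry.get_state(): the state, without advancing time (a new reading comes with each control period).
- optics.get_image(name): name is "side" or "top" or "wrist"; returns a dict with "img" (400x640x3 uint8, blue, green, red), "depth" (400x640 float32, m along the optical axis (not along the pixel's ray), 0 where there is no reading), "fovy" (degrees; the focal length in pixels is half the picture's height over the tangent of half this angle, whatever the lens; pixels are square), "cx", "cy" (the principal point, pixels), "world_from_camera" (4x4, takes a point from camera to world coordinates). Camera axes: x right, y down, z forward; pixel columns grow to the right and rows downward; lengths in m; the calibration is good to about 2 mm. The wrist camera is an equidistant fisheye: a pixel r from the principal point sees the ray r / f radians off the axis. A picture is of the moment at which its call begins.
- order.sign_off(): hands the job in, once; it reports no verdict.
The state is a dict: "clock": time; "qpos": joint angles; "qd": joint speeds; "effort": joint torques, N m; "position": TCP position; "ee_rot": TCP orientation; "contact_force": force on the tool from outside, world axes, zero at the start; "moment": the same for the moment, N m; "width": finger opening in m.
Only numpy, scipy, OpenCV 4.12 (cv2) and the standard library are available. Lean on these libraries where they do the work, as an engineer would, in place of code of your own. Each camera call takes 0.05 s, during which the arm holds its last target.

## Working session

There is one attempt and no reset: what is moved stays moved. The work goes in short steps, Python scripts to look and compute and a shell command to move; the robot and the scene stay as the last step left them, time stands still between calls to the robot, and variables do not carry over. Pictures are saved under pics/ and viewed, and the job is handed in when it is done.

```bash
ls; mkdir -p pics
cat > h.py <<'E'
import numpy as np, cv2
from rig import telemetry, optics, order
def grab(n,tag):
    d=optics.get_image(n); np.savez(f'/tmp/{tag}.npz',**d); cv2.imwrite(f'pics/{tag}.png',d['img']); return d
def load(tag): return dict(np.load(f'/tmp/{tag}.npz'))
def pt(d,u,v,z=None):
    f=200/np.tan(np.radians(float(d['fovy']))/2); T=d['world_from_camera']
    r=np.array([(u-d['cx'])/f,(v-d['cy'])/f,1.])
    if z is None:
        return (T@np.r_[r*d['depth'][int(v),int(u)],1])[:3]
    w=T[:3,:3]@r; o=T[:3,3]; return o+w*(z-o[2])/w[2]
E
python3 - <<'E'
from h import *
print(telemetry.get_state())
for n in('side','top'):
    d=grab(n,n+'0'); print(n,d['fovy'],d['world_from_camera'].round(3))
E
```

```text
pics
{'clock': 0.0, 'qpos': array([-1.39200676e+00,  2.76613342e-01,  1.50616391e+00,  1.49103587e-05,
        1.36067983e+00, -1.21013745e-01]), 'qd': array([ 0.00184   , -0.00014719, -0.00137831, -0.00123652,  0.00026579,
        0.00147376]), 'effort': array([ 7.29921885e-04, -4.16776013e+01, -2.45806378e+01, -4.65205142e-05,
        1.07748405e-02,  9.84506045e-06]), 'position': array([ 0.16971269, -0.54882417,  0.23041698]), 'ee_rot': array([-9.32037335e-04,  9.88785573e-01,  1.49339281e-01, -1.96392967e-05]), 'contact_force': array([-0.24647595,  0.66508715, -0.04077697]), 'moment': array([-0.04961861,  0.01666077, -0.00659598]), 'width': 0.0853166873959241}
side 54.24613505584027 [[ 0.93  -0.219  0.295  0.28 ]
 [-0.367 -0.501  0.784 -0.724]
 [-0.023 -0.837 -0.546  0.626]
 [ 0.     0.     0.     1.   ]]
top 47.652738492393986 [[-0.014 -0.995  0.098  0.5  ]
 [-1.     0.014 -0.006  0.085]
 [ 0.005 -0.098 -0.995  1.077]
 [ 0.     0.     0.     1.   ]]
```

View pics/side0.png

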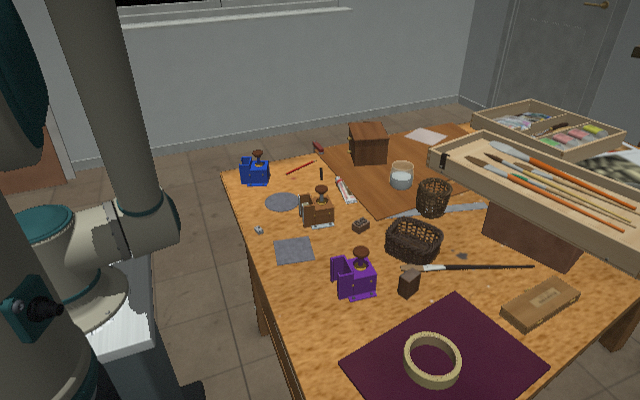

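View pics/top0.png

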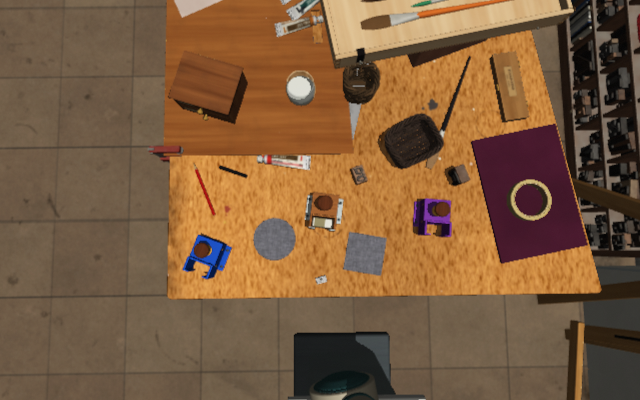

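The wooden dispenser is at top (323,210). The blue one (207,255) and purple one (433,217) are look-alikes to leave alone. The round mat is at (274,238), the square mat at (365,253), the sharpener at (321,279), the printing block at (359,174) and the paint tube at (285,161). I'll enlarge to confirm and measure.

Run:
```python
from h import *
d=load('top0')
c=d['img'][145:300,240:400]; cv2.imwrite('pics/topcrop.png',cv2.resize(c,None,fx=5,fy=3.87 if 0 else 3.8,interpolation=cv2.INTER_CUBIC)[:600])
s=load('side0'); c=s['img'][170:275,240:380]; cv2.imwrite('pics/sidecrop.png',cv2.resize(c,None,fx=5.5,fy=5.5,interpolation=cv2.INTER_CUBIC))
print(d['cx'],d['cy'])
```

```text
319.2154865868274 201.065316932277
```

View pics/topcrop.png

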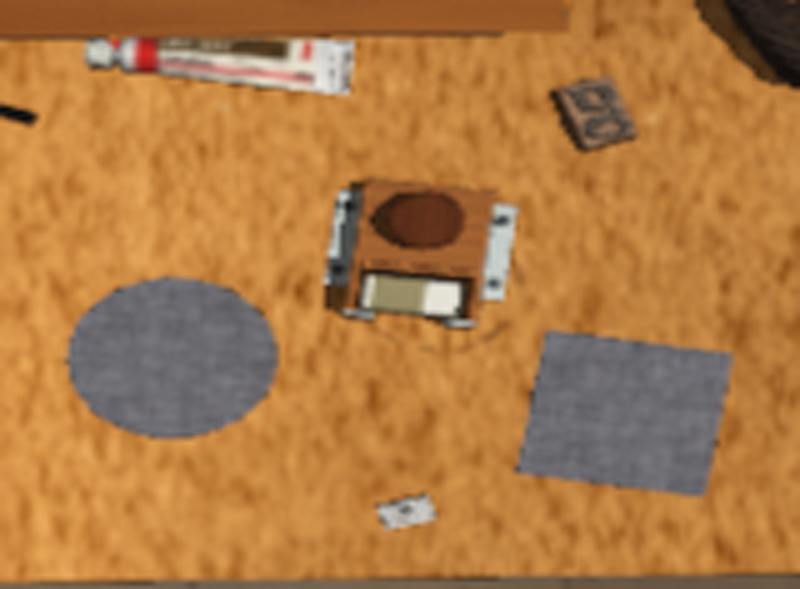

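View pics/sidecrop.png

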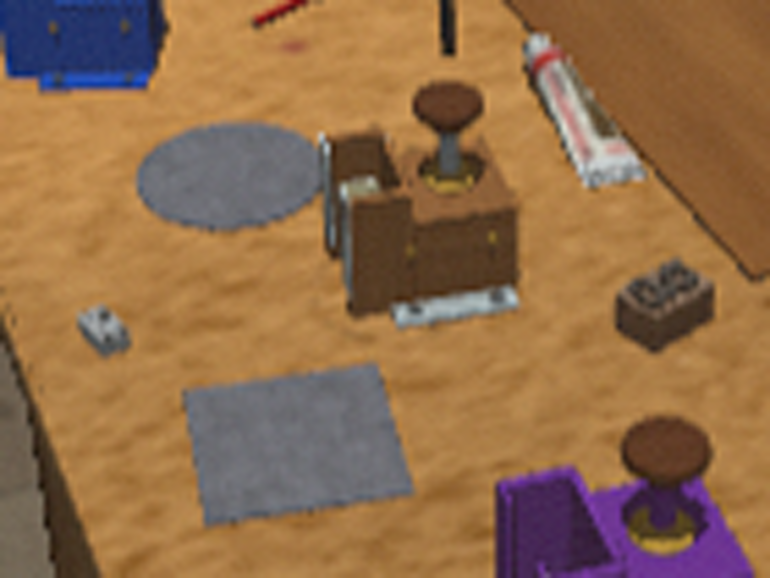

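Run:
```python
from h import *
d=load('top0'); s=load('side0')
P=lambda U,V,z:pt(d,240+U/5,145+V/3.8,z)
S=lambda U,V,z:pt(s,240+U/5.5,170+V/5.5,z)
for n,u,v,z in [('knob',421,220,.098),('mat',173,358,.001),('sq',628,413,.001),('sharp',406,511,.015),('Rf1',517,206,.004),('Rf2',502,300,.004),('Lf1',340,188,.004),('Lf2',328,285,.004),('type',595,113,.027),('mag fl',350,312,.068),('mag fr',475,322,.068),('h bl',352,182,.052),('h br',500,190,.052),('matT',173,278,.001),('matB',173,438,.001),('matL',69,358,.001),('matR',277,358,.001)]: print(n,P(u,v,z).round(4))
print('side'); 
for n,u,v,z in [('knob',448,105,.098),('mat',233,175,.001),('sq',298,443,.001),('Rf1',518,300,.004),('Rf2',397,325,.004)]: print(n,S(u,v,z).round(4))
# depth
Z=np.array([pt(d,u,v) for u in range(316,334,2) for v in range(196,210,2)]); print(Z[Z[:,2]>.085].mean(0), Z[:,2].max())
p=pt(s,240+448/5.5,170+105/5.5);print(p)
```

```text
knob [0.5921 0.0687 0.098 ]
mat [0.5165 0.1858 0.001 ]
sq [ 0.4794 -0.0289  0.001 ]
sharp [0.4218 0.077  0.015 ]
Rf1 [0.6091 0.0212 0.004 ]
Rf2 [0.5503 0.0295 0.004 ]
Lf1 [0.6216 0.1054 0.004 ]
Lf2 [0.5608 0.1118 0.004 ]
type [ 0.6639 -0.0151  0.027 ]
mag fl [0.5412 0.1006 0.068 ]
mag fr [0.5346 0.0451 0.068 ]
h bl [0.6197 0.099  0.052 ]
h br [0.614  0.0316 0.052 ]
matT [0.5664 0.1855 0.001 ]
matB [0.4671 0.186  0.001 ]
matL [0.5172 0.2349 0.001 ]
matR [0.5158 0.1365 0.001 ]
side
knob [0.5917 0.0584 0.098 ]
mat [0.5198 0.1833 0.001 ]
sq [ 0.4825 -0.0304  0.001 ]
Rf1 [0.6115 0.0225 0.004 ]
Rf2 [0.5516 0.0273 0.004 ]
[0.5932092  0.06691894 0.09679877] 0.10113889316170832
[0.59081923 0.05611285 0.09951481]
```

The wooden dispenser is confirmed, with the magazine and stack at crop (415,295) and the brown knob at (421,220). The knob is at about (0.590, 0.066), and the dispenser is yawed about -6°. The round mat is at about (0.5175, 0.185) on the left. I'll approach with shut fingers, turning the tool so that its x lies along the dispenser's x.

```bash
python3 -m creep '{"slide":[[0.56,0.82,0],[0.56,0.82,0],[0.56,0.82,0],[0.56,0.82,0]],"twist":[[0,0,-0.065],[0,0,-0.065],[0,0,-0.065],[0,0,-0.065]],"fingers":[-1,-1,-1,-1]}' 40
```

```text
clock: 0.5
position: [0.256, -0.4206, 0.2311]
ee_rot: [-0.002, 0.999, -0.053, 0.0]
contact_force: [-0.3, -0.6, 0.3]
width: 0.0285
```

```bash
for i in 1 2 3; do python3 -m creep '{"slide":[[0.56,0.82,0],[0.56,0.82,0],[0.56,0.82,0],[0.56,0.82,0]],"twist":[[0,0,0],[0,0,0],[0,0,0],[0,0,0]],"fingers":[-1,-1,-1,-1]}'; done
```

```text
clock: 0.9
position: [0.3398, -0.2986, 0.2311]
ee_rot: [-0.002, 0.999, -0.051, 0.0]
contact_force: [-0.9, -0.9, -0.3]
width: 0.0003
clock: 1.3
position: [0.4242, -0.1768, 0.2312]
ee_rot: [-0.001, 0.999, -0.051, 0.001]
contact_force: [-0.2, 0.3, 0.3]
width: 0.0
clock: 1.7
position: [0.5087, -0.0548, 0.2309]
ee_rot: [-0.001, 0.999, -0.052, 0.001]
contact_force: [-2.3, -0.5, -0.0]
width: 0.0004
```

```bash
python3 -m creep '{"slide":[[0.54,0.805,0],[0.54,0.805,0],[0.54,0.805,-0.1],[0.54,0.805,-0.47],[0.54,0.805,-0.47],[0.54,0.805,-0.47]],"twist":[[0,0,0],[0,0,0],[0,0,0],[0,0,0],[0,0,0],[0,0,0]],"fingers":[-1,-1,-1,-1,-1,-1]}'
python3 - <<'E'
from h import *
d=grab('side','side1'); c=d['img'][120:270,220:420]; cv2.imwrite('pics/side1c.png',cv2.resize(c,None,fx=4,fy=4,interpolation=cv2.INTER_CUBIC))
d=grab('wrist','w1')
E
```

```text
clock: 2.3
position: [0.5855, 0.0613, 0.1593]
ee_rot: [0.001, 0.998, -0.055, -0.002]
contact_force: [-0.3, -0.1, -0.0]
width: -0.0002
```

View pics/side1c.png

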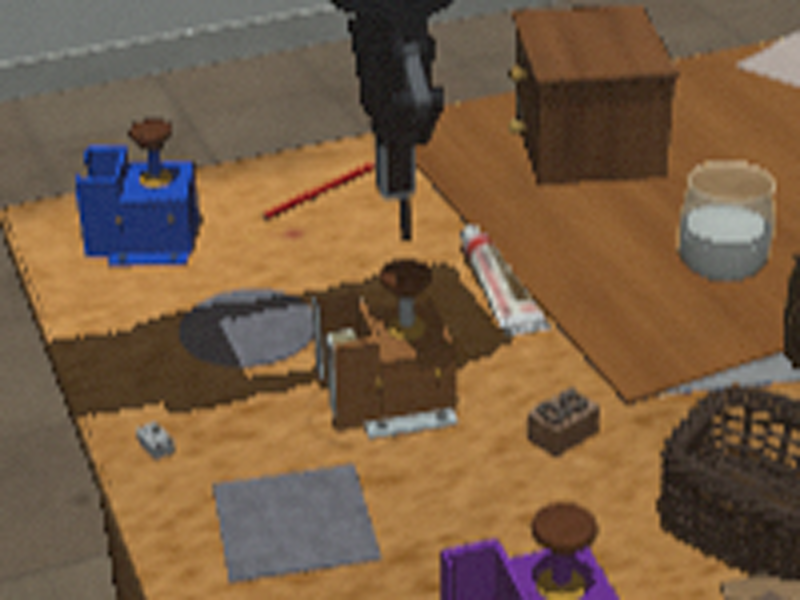

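View pics/w1.png

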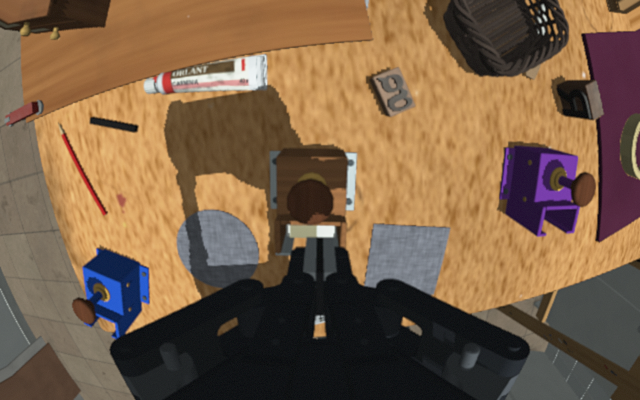

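The wrist picture shows the knob top at about (310,199), with the fingertips over the magazine side at about (320,250). I'll ray-cast the knob and other features from the fisheye.

```bash
cat >> h.py <<'E'
def fpt(d,u,v,z):
    f=200/np.tan(np.radians(float(d['fovy']))/2); T=d['world_from_camera']
    dx,dy=u-d['cx'],v-d['cy']; r=np.hypot(dx,dy); t=r/f
    w=T[:3,:3]@np.array([np.sin(t)*dx/r,np.sin(t)*dy/r,np.cos(t)]); o=T[:3,3]; return o+w*(z-o[2])/w[2]
E
python3 - <<'E'
from h import *
d=load('w1')
c=d['img'][130:290,160:380]; cv2.imwrite('pics/w1c.png',cv2.resize(c,None,fx=3.6,fy=3.6,interpolation=cv2.INTER_CUBIC))
for n,u,v,z in [('knob',310,199,.098),('mat',219,247,.001),('fl R back',357,153,.004),('fl R fr',354,209,.004),('flL back',270,153,.004)]: print(n,fpt(d,u,v,z).round(4))
print(telemetry.get_state()['position'],d['fovy'],d['cx'],d['cy'])
E
```

```text
knob [0.5964 0.0676 0.098 ]
mat [0.5214 0.1835 0.001 ]
fl R back [0.6095 0.0223 0.004 ]
fl R fr [0.5518 0.03   0.004 ]
flL back [0.6191 0.1075 0.004 ]
[0.58777808 0.06145702 0.16246442] 65.70646984690485 319.37530650352977 196.24594059972642
```

View pics/w1c.png

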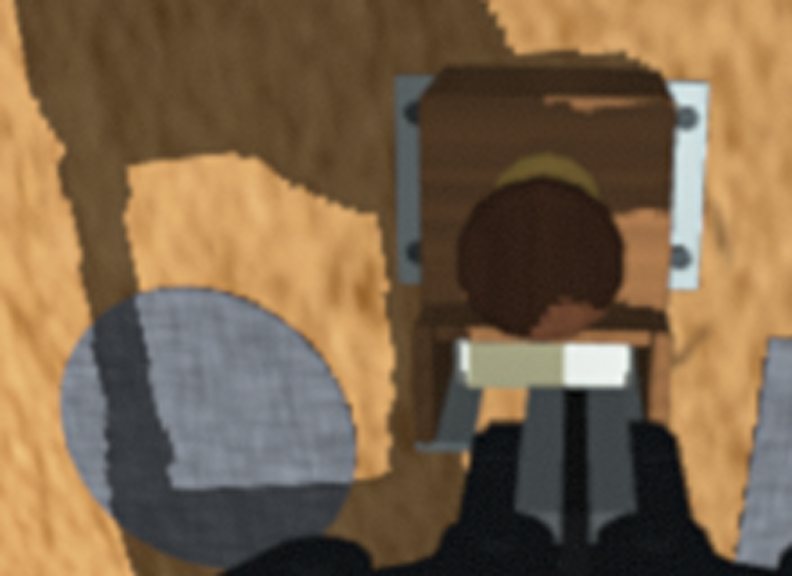

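```bash
python3 -m creep '{"slide":[[0.027,0.037,-0.2],[0.027,0.037,-0.37],[0.027,0.037,-0.37],[0.027,0.037,-0.37]],"twist":[[0,0,0],[0,0,0],[0,0,0],[0,0,0]],"fingers":[-1,-1,-1,-1]}'
python3 - <<'E'
from h import *
for n in('side','top'):
    d=grab(n,n+'2'); c=d['img'][150:250,250:390]; cv2.imwrite(f'pics/{n}2c.png',cv2.resize(c,None,fx=5,fy=5,interpolation=cv2.INTER_CUBIC))
    print(telemetry.get_state()['position'])
E
```

```text
clock: 2.8
position: [0.5919, 0.068, 0.1073]
ee_rot: [0.0, 0.998, -0.055, 0.001]
contact_force: [-0.1, 0.1, 0.4]
width: -0.0
[0.59246099 0.0681652  0.10780691]
[0.59256032 0.06834919 0.10791138]
```

View pics/side2c.png

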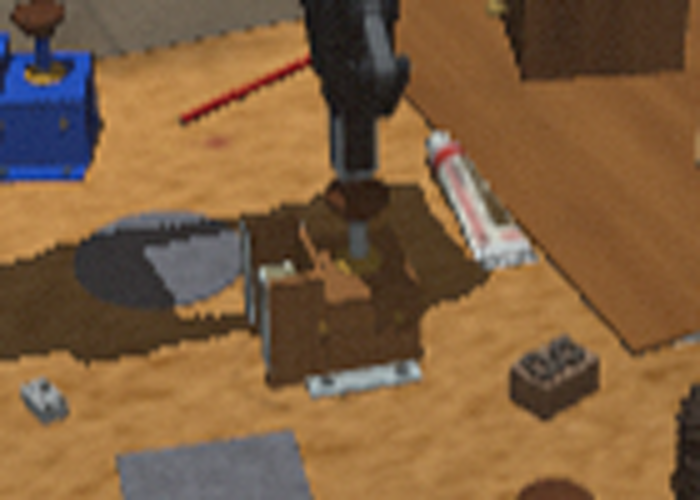

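The closed fingertips at (355,178) are centred just above the knob top. I'll press in small steps.

```bash
python3 -m creep '{"slide":[[0,0,-0.06],[0,0,-0.10],[0,0,-0.14],[0,0,-0.18],[0,0,-0.19],[0,0,-0.19],[0,0,-0.19]],"twist":[[0,0,0],[0,0,0],[0,0,0],[0,0,0],[0,0,0],[0,0,0],[0,0,0]],"fingers":[-1,-1,-1,-1,-1,-1,-1]}'; python3 -c "
from h import *
print(telemetry.get_state()['contact_force'],telemetry.get_state()['position'])"
```

```text
clock: 3.6
position: [0.593, 0.0687, 0.0784]
ee_rot: [0.0, 0.999, -0.054, 0.002]
contact_force: [1.1, -1.3, 5.7]
width: -0.0004
[ 1.06193247 -1.33135634  5.65140922] [0.59295038 0.06865282 0.07835655]
```

```bash
python3 -m creep '{"slide":[[0,0,-0.014],[0,0,-0.014]],"twist":[[0,0,0],[0,0,0]],"fingers":[-1,-1]}'; python3 -m creep '{"slide":[[0,0,-0.01],[0,0,-0.01]],"twist":[[0,0,0],[0,0,0]],"fingers":[-1,-1]}'
```

```text
clock: 3.8
position: [0.593, 0.0687, 0.0779]
ee_rot: [0.0, 0.999, -0.054, 0.003]
contact_force: [-1.4, -0.8, 14.8]
width: -0.0002
clock: 4.0
position: [0.593, 0.0687, 0.0778]
ee_rot: [0.0, 0.999, -0.054, 0.003]
contact_force: [-4.1, -1.0, 23.2]
width: -0.0003
```

The hard stop is reached: z is stuck at 0.0778 while the force rises. Releasing.

```bash
python3 -m creep '{"slide":[[0,0,0.1],[0,0,0.25],[0,0,0.5],[0,0,0.7],[0,-0.3,0.7],[0,-0.6,0.7],[0,-0.9,0.7],[0,-0.9,0.7]],"twist":[[0,0,0],[0,0,0],[0,0,0],[0,0,0],[0,0,0],[0,0,0],[0,0,0],[0,0,0]],"fingers":[-1,-1,-1,-1,-1,-1,-1,-1]}'
python3 - <<'E'
from h import *
for n in('side','top'):
    d=grab(n,n+'3'); c=d['img'][(150 if n=='side' else 180):(250 if n=='side' else 290),250:390]; cv2.imwrite(f'pics/{n}3c.png',cv2.resize(c,None,fx=5,fy=5,interpolation=cv2.INTER_CUBIC))
grab('wrist','w3')
E
```

```text
clock: 4.8
position: [0.5909, -0.0714, 0.178]
ee_rot: [0.002, 0.998, -0.057, 0.0]
contact_force: [-0.5, -0.4, 0.3]
width: -0.0002
```

View pics/side3c.png

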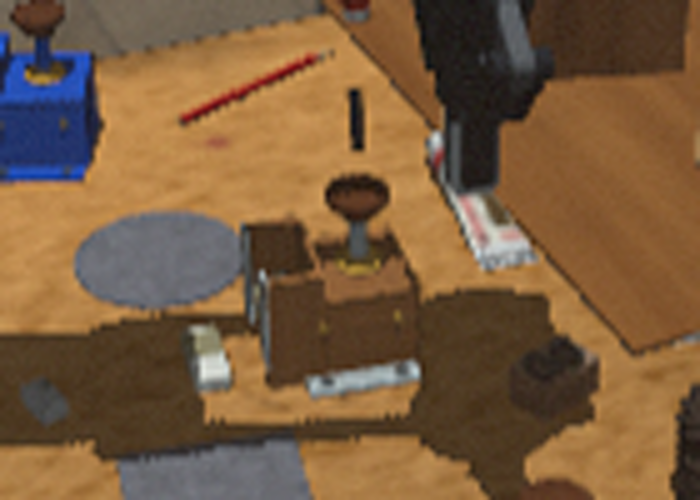

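View pics/top3c.png

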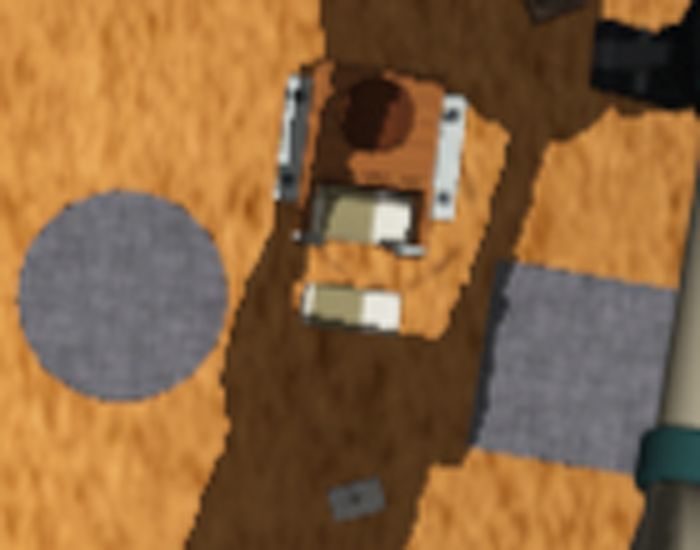

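View pics/w3.png

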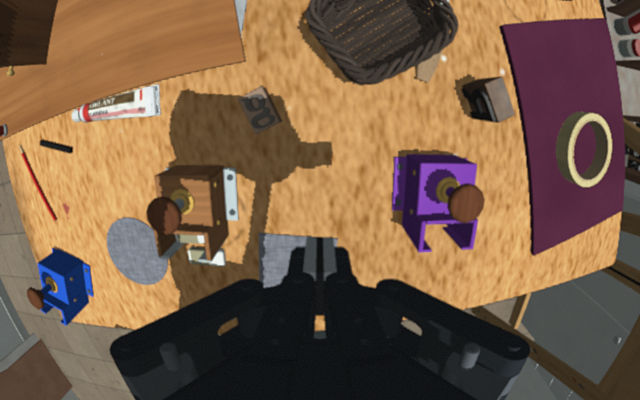

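The eraser is out and flat at top crop (352,307), the knob is up at (378,113), and the stack is still in the magazine.

Run:
```python
from h import *
d=load('top3'); P=lambda U,V,z:pt(d,250+U/5,180+V/5,z).round(4)
s=load('side3'); S=lambda U,V,z:pt(s,250+U/5,150+V/5,z).round(4)
print('er',P(352,307,.011),'R',P(400,311,.011),'L',P(304,304,.011),'mat',P(123,296,.001),'sharp',P(356,500,.017))
print('side er',S(206,350,.011),'mat',S(160,260,.001), telemetry.get_state()['position'])
```

```text
er [0.5097 0.0775 0.011 ] R [0.5075 0.055  0.011 ] L [0.5114 0.1    0.011 ] mat [0.5165 0.1858 0.001 ] sharp [0.4207 0.077  0.017 ]
side er [0.5115 0.077  0.011 ] mat [0.5185 0.1828 0.001 ] [ 0.59053693 -0.06574729  0.17789431]
```

```bash
python3 -m creep '{"slide":[[-0.3,0.2,0],[-0.583,0.44,0],[-0.583,0.44,-0.3],[-0.583,0.44,-0.6],[-0.583,0.44,-0.9],[-0.583,0.44,-0.9],[-0.583,0.44,-0.9]],"twist":[[0,0,0],[0,0,0],[0,0,0],[0,0,0],[0,0,0],[0,0,0],[0,0,0]],"fingers":[-1,-1,-1,-1,-1,-1,-1]}'
python3 - <<'E'
from h import *
print(telemetry.get_state()['position'],telemetry.get_state()['ee_rot'])
d=grab('side','side4'); c=d['img'][150:270,250:390]; cv2.imwrite('pics/side4c.png',cv2.resize(c,None,fx=5,fy=5,interpolation=cv2.INTER_CUBIC))
print(telemetry.get_state()['position'])
E
```

```text
clock: 5.65
position: [0.5033, 0.001, 0.0433]
ee_rot: [-0.0, 0.999, -0.054, -0.001]
contact_force: [-0.2, 0.3, 0.7]
width: 0.0001
[0.50326771 0.00102316 0.04334939] [-1.42209141e-04  9.98567397e-01 -5.35033848e-02 -7.22573111e-04]
[0.50477612 0.00057148 0.04460405]
```

View pics/side4c.png

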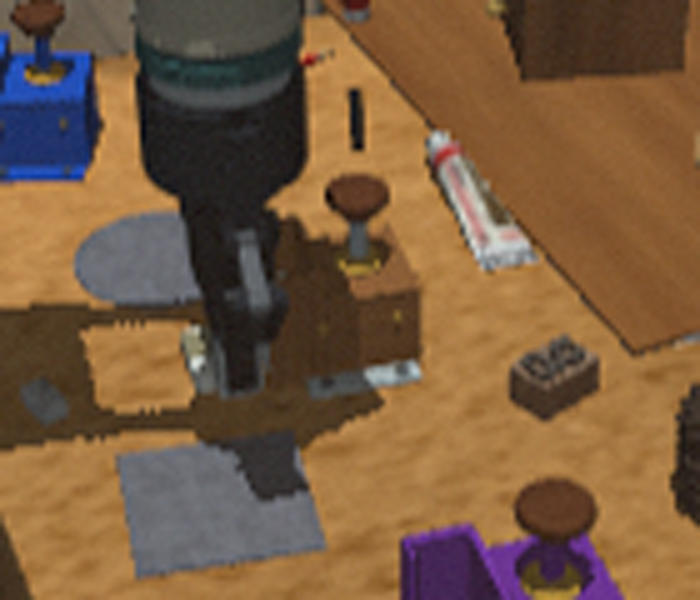

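```bash
python3 -m creep '{"slide":[[0,0,-0.13],[0,0,-0.2],[0,0,-0.25],[0,0,-0.25],[0,0,-0.25]],"twist":[[0,0,0],[0,0,0],[0,0,0],[0,0,0],[0,0,0]],"fingers":[-1,-1,-1,-1,-1]}'
python3 - <<'E'
from h import *
d=grab('top','top5'); c=d['img'][180:290,250:390]; cv2.imwrite('pics/top5c.png',cv2.resize(c,None,fx=5,fy=5,interpolation=cv2.INTER_CUBIC))
print(telemetry.get_state()['position'],telemetry.get_state()['contact_force'])
E
```

```text
clock: 6.2
position: [0.5039, -0.0002, 0.0063]
ee_rot: [0.0, 0.999, -0.054, 0.0]
contact_force: [-0.3, -0.4, -0.0]
width: -0.0002
[ 5.04001836e-01 -2.20014225e-04  6.37192911e-03] [ 0.07694965 -0.13092641 -0.44648111]
```

View pics/top5c.png

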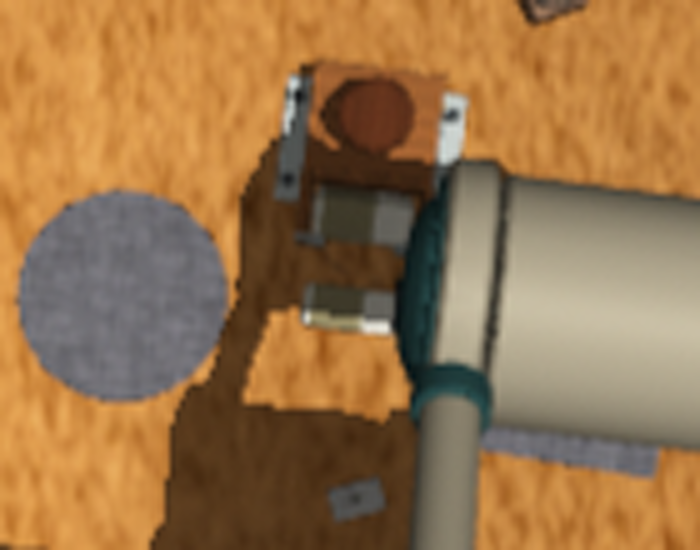

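```bash
python3 -m creep '{"slide":[[0.007,0.07,0],[0.014,0.14,0],[0.02,0.2,0],[0.025,0.25,0],[0.03,0.3,0],[0.035,0.35,0],[0.04,0.4,0],[0.045,0.45,0],[0.05,0.5,0],[0.055,0.55,0],[0.06,0.6,0],[0.06,0.6,0]],"twist":[[0,0,0],[0,0,0],[0,0,0],[0,0,0],[0,0,0],[0,0,0],[0,0,0],[0,0,0],[0,0,0],[0,0,0],[0,0,0],[0,0,0]],"fingers":[-1,-1,-1,-1,-1,-1,-1,-1,-1,-1,-1,-1]}'
python3 - <<'E'
from h import *
d=grab('top','top6'); c=d['img'][180:290,250:390]; cv2.imwrite('pics/top6c.png',cv2.resize(c,None,fx=5,fy=5,interpolation=cv2.INTER_CUBIC))
d=grab('side','side6'); c=d['img'][150:270,250:390]; cv2.imwrite('pics/side6c.png',cv2.resize(c,None,fx=5,fy=5,interpolation=cv2.INTER_CUBIC))
print(telemetry.get_state()['position'],telemetry.get_state()['contact_force'])
E
```

```text
clock: 7.45
position: [0.5126, 0.0908, 0.0057]
ee_rot: [-0.0, 0.999, -0.054, 0.0]
contact_force: [0.1, -0.0, 0.1]
width: -0.0004
[0.51237406 0.09011283 0.00568412] [ 0.27295375  0.81084819 -0.18678268]
```

View pics/top6c.png

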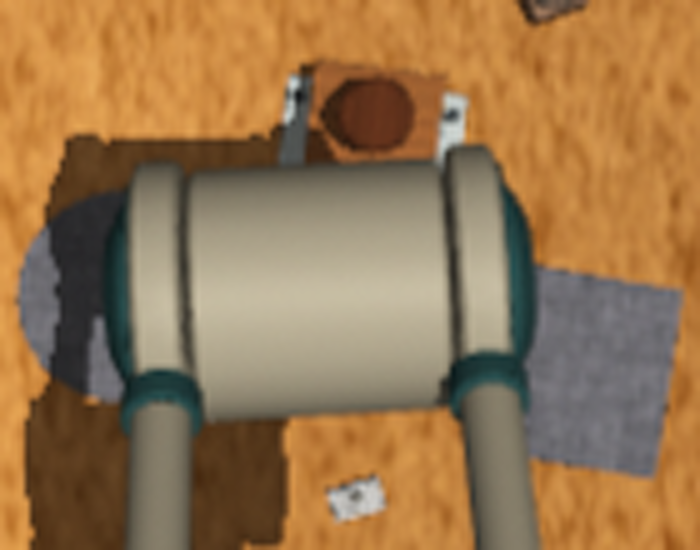

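View pics/side6c.png

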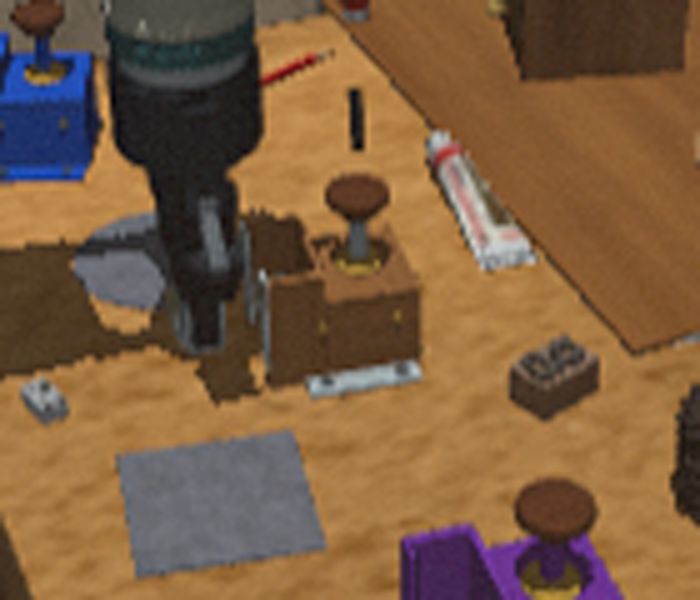

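The eraser is hidden in both pictures behind the gripper, so I'll check the wrist view.

Run:
```python
from h import *
d=grab('wrist','w6'); c=d['img'][100:300,200:420]; cv2.imwrite('pics/w6c.png',cv2.resize(c,None,fx=3,fy=3,interpolation=cv2.INTER_CUBIC))
```

```text
(no output)
```

View pics/w6c.png

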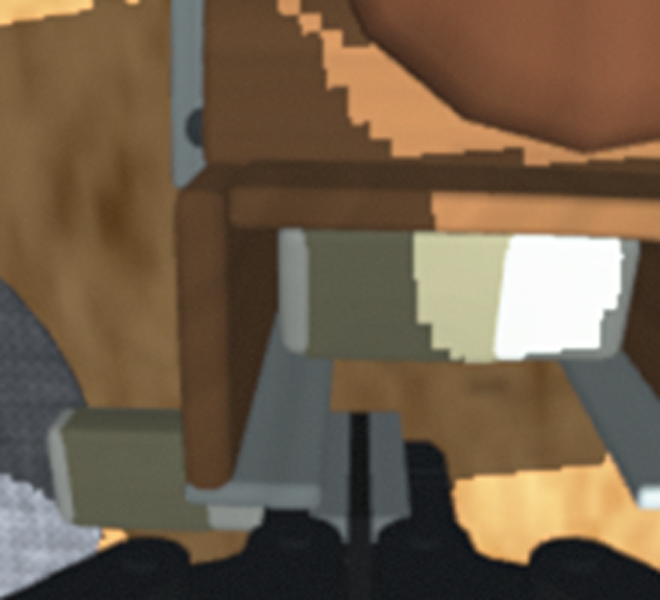

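The wrist view shows the eraser lying straight ahead of the fingertips, with its left end at crop (62,470) just reaching the round mat.

Run:
```python
from h import *
d=load('w6'); W=lambda U,V,z:fpt(d,200+U/3,100+V/3,z).round(4)
print(W(70,440,.011),W(75,528,.011),W(62,410,.011))
```

```text
[0.5223 0.1392 0.011 ] [0.5048 0.1426 0.011 ] [0.5279 0.1394 0.011 ]
```

```bash
python3 -m creep '{"slide":[[0.003,0.05,0],[0.006,0.1,0],[0.009,0.15,0],[0.012,0.2,0],[0.015,0.25,0],[0.018,0.3,0],[0.021,0.34,0],[0.024,0.38,0],[0.027,0.41,0],[0.027,0.42,0],[0.027,0.42,0]],"twist":[[0,0,0],[0,0,0],[0,0,0],[0,0,0],[0,0,0],[0,0,0],[0,0,0],[0,0,0],[0,0,0],[0,0,0],[0,0,0]],"fingers":[-1,-1,-1,-1,-1,-1,-1,-1,-1,-1,-1]}'
python3 - <<'E'
from h import *
d=grab('wrist','w7'); c=d['img'][100:300,200:420]; cv2.imwrite('pics/w7c.png',cv2.resize(c,None,fx=3,fy=3,interpolation=cv2.INTER_CUBIC))
d=grab('side','side7'); c=d['img'][150:270,250:390]; cv2.imwrite('pics/side7c.png',cv2.resize(c,None,fx=5,fy=5,interpolation=cv2.INTER_CUBIC))
E
```

```text
clock: 8.7
position: [0.5164, 0.1531, 0.0057]
ee_rot: [0.0, 0.999, -0.054, -0.0]
contact_force: [0.6, 0.5, -0.5]
width: -0.0002
```

View pics/w7c.png

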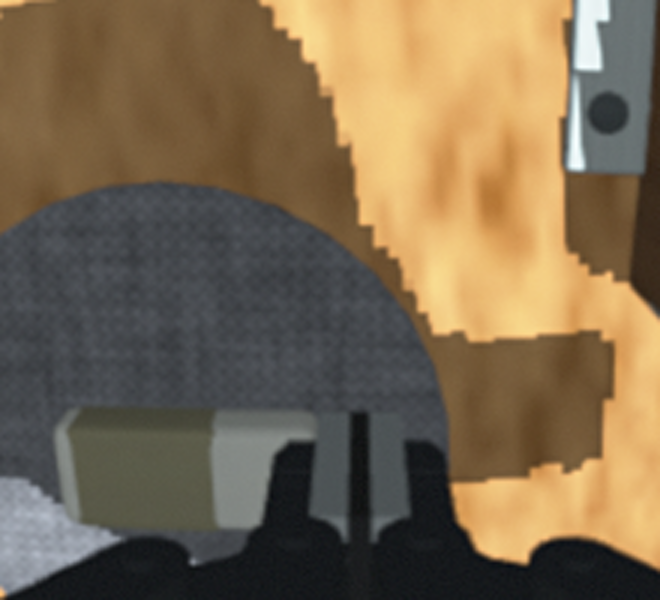

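View pics/side7c.png

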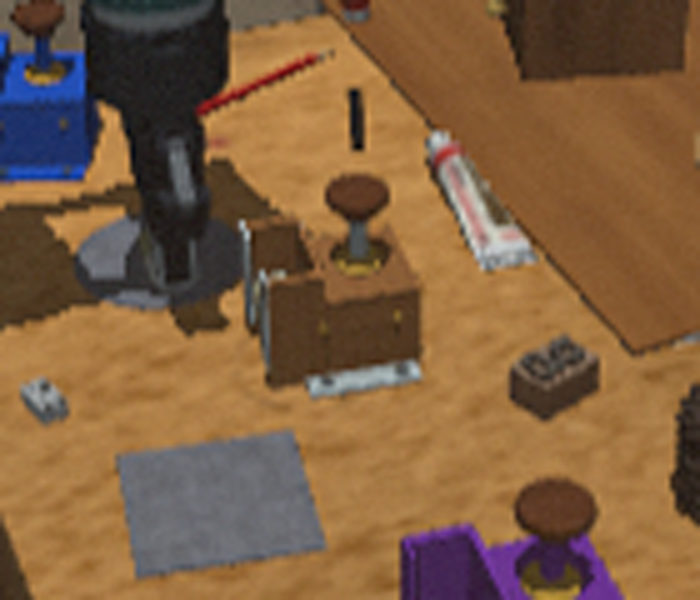

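The eraser lies on the mat with its centre near crop (185,467). I'll back off along -y, then lift clear so the top camera can see.

```bash
python3 -m creep '{"slide":[[-0.01,-0.08,0],[-0.02,-0.16,0],[-0.02,-0.16,0.3],[-0.02,-0.16,0.6],[-0.02,-0.16,0.9],[-0.02,-0.4,0.9],[-0.02,-0.7,0.9],[-0.02,-1,0.9],[-0.02,-1,0.9]],"twist":[[0,0,0],[0,0,0],[0,0,0],[0,0,0],[0,0,0],[0,0,0],[0,0,0],[0,0,0],[0,0,0]],"fingers":[-1,-1,-1,-1,-1,-1,-1,-1,-1]}';python3 -m creep '{"slide":[[0,-0.5,0],[0,-0.9,0],[0,-0.9,0],[0,-0.9,0]],"twist":[[0,0,0],[0,0,0],[0,0,0],[0,0,0]],"fingers":[-1,-1,-1,-1]}'
python3 - <<'E'
from h import *
d=grab('top','top8'); c=d['img'][180:290,250:390]; cv2.imwrite('pics/top8c.png',cv2.resize(c,None,fx=5,fy=5,interpolation=cv2.INTER_CUBIC))
d=grab('side','side8'); c=d['img'][150:270,250:390]; cv2.imwrite('pics/side8c.png',cv2.resize(c,None,fx=5,fy=5,interpolation=cv2.INTER_CUBIC))
E
```

```text
clock: 9.7
position: [0.5131, -0.003, 0.1409]
ee_rot: [0.002, 0.998, -0.057, 0.0]
contact_force: [-0.7, -0.1, -0.7]
width: 0.0
clock: 10.1
position: [0.5134, -0.1367, 0.1406]
ee_rot: [0.001, 0.998, -0.057, 0.0]
contact_force: [-0.9, 0.1, 0.4]
width: 0.0004
```

View pics/top8c.png

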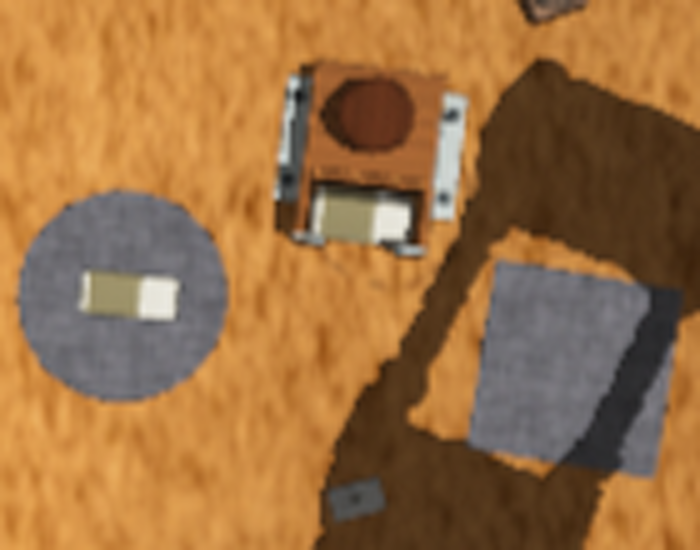

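View pics/side8c.png

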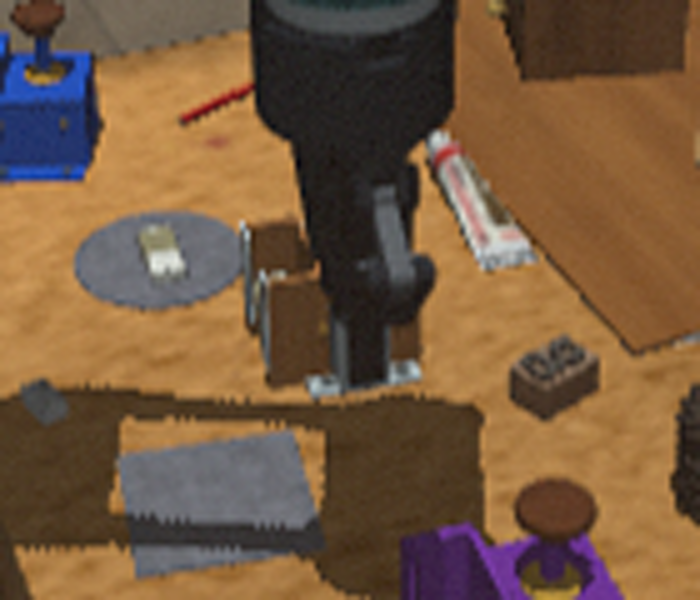

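The eraser, at top crop (130,296), is flat and central on the mat, whose centre is (123,296). The knob is up, the stack is in the magazine, and the sharpener is unmoved at (356,500). Handing in.

Run:
```python
from h import *
print(order.sign_off())
```

```text
the job is handed in; nothing more can be done
None
```

The job is done and handed in at about 10 s of the 42 s allowed; the sign-off gives no verdict. I pressed the knob once with shut fingers. It reached its hard stop at z ≈ 0.078 m, about 20 mm down, with 23 N on the tool. After release one eraser lay in front of the magazine, and I pushed it end-on along the table onto the round felt mat.

- **Eraser:** the last pictures show it flat and wholly on the round mat, about 3 mm from the centre.
- **Dispenser:** the knob is up and the other erasers are in the magazine.
- **Other objects:** the sharpener, printing block and paint tube look unmoved.
- **Robot:** it was clear of everything.
- **Disagreements:** the first estimates of the knob's y differed by about 10 mm between the side and top cameras (0.058 and 0.069 m). The wrist camera agreed with the top one, and I pressed there. No check failed.

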